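Lock the tile frame, space the tile and hold it flush

ROBOT

A 6-joint arm with a two-finger parallel gripper is mounted at the origin on the work surface. World frame = base frame: x ahead of the robot, y to its left, z up, the work surface at z = 0. Lengths are in m, angles in degrees, forces in N, time in s.
With the tool pointing down it reaches from about 0.4 to 0.825 m from the base axis. Payload 7 kg.
Tool frame: the origin (TCP) lies midway between the tips of the shut fingers; the grasp point (between the pads) lies 19 mm behind it; z points along the fingers, y is the line along which they close (so a half turn about z gives the same grasp; the last joint's range is limited). The gripper opens to 88 mm and grips with 3 to 60 N. Pads are 19 mm wide; open, the fingers measure 130 mm over their backs; the gripper's body (78 mm by 193 mm) begins 47 mm behind the grasp point.
Start: joints at [83.256, 20.546, 0.682, 0, -70.136, -16.507], TCP at [0.266, 0.62, 0.227] pointing down, gripper open.
Joint ranges: [-176.03, 176.03], [-82.01, 121.73], [-58.28, 71.71], [-173.87, 95.51], [-174.79, -0.11], [-173.66, 173.66]. Speed limits (degrees/s): [136.94, 136.94, 172.46, 180, 180, 180].

INTERFACE

Orientations are given as [roll, pitch, yaw] about the fixed x, y, z axes, in that order (R = Rz(yaw) Ry(pitch) Rx(roll)).
In Python, from plant import ctrl gives the robot as it stands.
- The arm moves only by the tool arm_command, never from a script. Its argument "steps" is a list of rows, each an object with "translation": the shift along the tool's x, y, z in mm, a list of three; "rotation": the turn, a rotation vector about the tool's x, y, z in units of 5 degrees (1.0 is 5 degrees), a list of three; "claw": the finger opening in mm, from 0 to 87.6. In form: [{"translation": [x, y, z], "rotation": [rx, ry, rz], "claw": claw}, ...]. A call has 1 to 5 rows; each row is the pose to reach, as a shift and turn from the pose commanded when the call began, along the tool's axes at that moment; what a row does not reach only later rows make up. A row lasts 1/10 s, in which the tool goes at most 50 mm and 8.59 degrees, less where a joint would pass 70% of its speed; a pose out of reach is approached as far as the arm can. A call with a gripper value outside its range is refused whole. The fingers move at their own pace and stop on an object; the grip force is fixed at half the most. Time passes only in rows, so rows that repeat a pose let the fingers close. It gives the time, the measured TCP pose, the force, the opening and the grip force at its end, in the units of the state.
- ctrl.get_obs(): the state, without advancing time (a new reading comes with each control period).
- ctrl.snapshot(name): name is "side" or "top" or "wrist"; returns (picture, depth): 400x640x3 uint8, red, green, blue; 400x640 float32, m along the optical axis (not along the pixel's ray), 0 where there is no reading.
- ctrl.calibration(name): a dict with "vertical_fov" (degrees; the focal length in pixels is half the picture's height over the tangent of half this angle, whatever the lens; pixels are square), "cx", "cy" (the principal point, pixels), "rvec" (rotation vector, rad) and "tvec" (3), from world to camera coordinates, as OpenCV has them; the wrist camera has in their place "hand_eye" (4x4, takes a point from camera to tool coordinates, whose origin is the TCP and whose axes are the flange's). Camera axes: x right, y down, z forward; pixel columns grow to the right and rows downward; lengths in m; the calibration is good to about 2 mm. A picture is of the moment at which its call begins: read the wrist's pose just before it. calibration takes no time and is no camera call.
- ctrl.close_job(): hands the job in; it is judged then, once.
The state is a dict: "clock": time; "joint_pos": joint angles; "qvel": joint speeds; "tau": joint torques, N m; "tool_pos": TCP position; "orientation": TCP orientation; "force": force on the tool from outside, world axes, zero at the start; "moment": the same for the moment, N m; "opening": finger opening in m; "gripper_force": force on a finger pad.
Only numpy, scipy, OpenCV 4.12 (cv2) and the standard library are available. Lean on these libraries where they do the work, as an engineer would, in place of code of your own. Each camera call takes 0.05 s, during which the arm holds its last target. There are 200 camera calls.

TASK

The craft table's tile is being glued into its wooden frame. Knock the frame's locking peg all the way down with the mallet and put the mallet back on the table; then slide the thinner of the two spacers standing in the green foam block upright into the one gap beside the tile that is wide enough for it, right down to the bottom, and let go of it. Finally push the springy tile down with the fingertips until it is flush with the frame, and finish while still holding it pressed there: do not let go; leave the thicker spacer, glue bottle, jar and tape roll where they are.

Things in the scene. Friction and masses are not known exactly. Their poses are not given: they have to be found in the camera images.
- frame: Fixed wooden frame; origin on the table under the tile's centre. Rails and side strips are 34 mm high; rails along y at x=-56 and +56 mm, strips along x at y=-60 and +60 mm. Gaps along x (90 mm long, floor 10 mm above the table) between tile and strips: 13 mm wide, centred 48.5 mm off the origin in y, at the thin strip; 4 mm at the thick one. Boss with peg at x=+91 mm, y=0.
- edge_thin: Fixed wooden strip, 90 x 10 x 24 mm (x, y, z), that forms one side of the frame, either the -y or the +y side; the gap between it and the tile is the 13 mm one. Origin: centre of its underside (10 mm above the table).
- edge_thick: Fixed wooden strip like the other but 28 mm thick (y), on the opposite side of the frame; the gap between it and the tile is only 4 mm. Origin: centre of its underside.
- tile_top (a point): Centre of the top face of the white ceramic tile, 84 x 84 x 10 mm, which fills the middle of the frame on a springy pad. At rest its top stands 7 mm above the frame's rails and strips. It only moves straight down.
- tile (a joint): How far the tile is pressed down, m: 0 at rest, 0.007 flush with the frame (a firm stop). The spring needs about 3 N to start and 6.5 N at flush; it comes up again when let go.
- peg_top (a point): Centre of the top face of the wooden locking peg's round head (26 mm across, 10 mm thick, on a 16 mm shaft), upright in the boss on the frame's +x side. It moves straight down with the peg: 60 mm above the table when fully up, 45 mm when fully down.
- peg (a joint): How far the peg is down, m: 0 up, 0.015 fully down (stop). Starts between 0 and 0.004. A stiff sliding fit: it takes about 6 N to move slowly, more if driven fast, and stays where it is left.
- mallet_head (a point): Centre of a mallet's head, 35 mm above its lower face. Head: black rubber cylinder 50 mm across, 70 mm high, axis z; it stands on one face. The wooden handle, 18 mm wide (y), 22 mm high (z), sticks out level along -x at mid-height of the head, 25 to 153 mm from the centre. About 0.32 kg, mostly the head.
- spacer_mid (a point): Centre of the thin wooden spacer: a slab 60 (x) x 10 (y) x 60 (z) mm, 30 g, upright in one of two slots (20 mm wide, 80 mm apart) of a green foam block. The slot floors are 18 mm above the table, the block's top 40 mm, so the upper 38 mm stick out.
- spacer_foot (a point): Centre of the thin spacer's underside, 30 mm below its centre.
- fat_spacer_mid (a point): Centre of the thicker spacer, 60 x 17 x 60 mm, upright in the other slot of the block. Too thick for any gap: leave it.
- glue_mid (a point): Middle of a white glue bottle, 44 mm across and 105 mm tall, standing on the table. Leave it.
- jar_mid (a point): Middle of a glass jar, 64 mm across and 75 mm tall. Leave it.
- tape_mid (a point): Centre of a roll of tape lying flat, 84 mm across and 18 mm high. Leave it.
Things that resemble listed ones, but are neither listed nor needed, are in the scene too. Leave any turquoise or yellow look-alike of the part that bears spacer_mid alone. Of the things that look like the frame, the larger one is meant.

How it is judged (in metres and radians):
On the way, in this order (a step that is already met when the one before it is completed fails the run):
1. the mallet strikes the peg (contact force between mallet and peg above 0.5 N).
2. the peg is fully down (within 3 mm) (value of joint peg above 0.012 m), for 0.2 s.
3. the mallet is back on the table, let go (height (world z) of mallet_head below 0.045 m and contact force between the fingers and mallet below 0.1 N), for 0.2 s.
4. the thin spacer stands in the wide gap, down to its floor (z of spacer_foot in the frame of frame below 0.0135 m and angle between spacer_mid's own z axis and vertical below 0.2 rad and x of spacer_foot in the frame of frame between -0.03 and 0.03 m and (y of spacer_foot in the frame of frame between 0.042 and 0.055 m or y of spacer_foot in the frame of frame between -0.055 and -0.042 m)), for 0.2 s.
At the end, for the whole second after the job is handed in: Fingertips press the tile (over 3 N), flush within 1.5 mm; thin spacer upright (0.2 rad) in the wide gap, foot within 3.5 mm of its floor and 30 mm of its middle, not touched; peg within 3 mm of fully down; mallet on the table (head centre below 45 mm), not held (all of step 3 and all of step 4 and value of joint tile above 0.0055 m and contact force between the fingers and tile above 3 N and value of joint peg above 0.012 m and contact force between the fingers and spacer below 0.1 N and contact force between tile and mallet below 0.1 N); the arm keeps its last pose, push and grip.
It fails at once if the fingers push the peg: only the mallet may drive it (contact force between the fingers and peg above 2 N).
It fails at once if the thicker spacer, glue bottle, jar or tape roll is shifted more than 40 mm (distance of any of fat_spacer_mid, glue_mid, jar_mid, tape_mid from where it was at the start of the episode above 0.04 m).
It also fails if it takes over 64 s, if anything falls off the work surface, if the arm or the gripper's body presses on something with over 40 N, if the wrist force passes 120 N, or if a joint passes its speed limit or range.

## Working session

There is one attempt and no reset: what is moved stays moved. The work goes in short steps, Python scripts to look and compute and a tool call to move; the robot and the scene stay as the last step left them, time stands still between calls to the robot, and variables do not carry over. Pictures are saved under pics/ and viewed, at most 10 in all, crops included, and the job is handed in when it is done.

Besides the shell and the picture viewer there is one more tool, called after "Emit:" by a JSON object that holds its "fn" and its "kwargs". arm_command: Moves the arm, as the interface text tells. Its arguments: {"type":"object","properties":{"steps":{"type":"array"}},"required":["steps"]}

```bash
mkdir -p pics; ls; cat > h.py <<'E'
import numpy as np, cv2
from plant import ctrl
from scipy.spatial.transform import Rotation as R
def snap(n):
    o=ctrl.get_obs(); p,d=ctrl.snapshot(n); c=ctrl.calibration(n)
    f=200/np.tan(np.radians(c["vertical_fov"])/2)
    if n=="wrist":
        T=np.eye(4);T[:3,:3]=R.from_euler('xyz',o["orientation"],degrees=True).as_matrix();T[:3,3]=o["tool_pos"]
        M=T@np.array(c["hand_eye"])
    else:
        M=np.eye(4);r=cv2.Rodrigues(np.array(c["rvec"],float))[0];M[:3,:3]=r.T;M[:3,3]=-r.T@np.array(c["tvec"]).ravel()
    v,u=np.mgrid[:400,:640]
    P=np.stack([(u-c["cx"])/f*d,(v-c["cy"])/f*d,d],-1)@M[:3,:3].T+M[:3,3]
    P[d==0]=np.nan
    return p,d,P,M,f,c
def save(p,n): cv2.imwrite("pics/"+n,p[:,:,::-1])
def onplane(px,z,M,f,c):
    r=M[:3,:3]@np.array([(px[0]-c["cx"])/f,(px[1]-c["cy"])/f,1.]);return M[:3,3]+r*(z-M[2,3])/r[2]
E
python3 - <<'E'
from h import *
print(ctrl.get_obs())
for n in("top","side","wrist"):
    p,d,P,M,f,c=snap(n); np.savez("/tmp/"+n,p=p,d=d,P=P,M=M,f=f); save(p,n+"0.png"); print(n,c,M[:3,3])
E
```

```text
pics
{'clock': 0.0, 'joint_pos': array([ 8.32571517e+01,  2.05919399e+01,  6.35343228e-01, -1.81305236e-02,
       -7.01339161e+01, -1.65045269e+01]), 'qvel': array([ 0.01649603, -0.00126275,  0.07714444,  0.04888252,  0.04323958,
        0.0309904 ]), 'tau': array([-8.62390061e-04, -5.82715416e+01,  2.93058211e+01,  6.99693024e+00,
        6.91286419e-03, -1.59348410e-04]), 'tool_pos': array([0.26629667, 0.61975223, 0.22563515]), 'orientation': array([ 1.79908374e+02, -9.37448500e-03, -2.32535424e+01]), 'force': array([ 0.28044621,  0.34498243, -0.40137381]), 'moment': array([ 0.0074573 , -0.04342258,  0.03091571]), 'gripper_force': 0.0, 'opening': 0.08747884999624342}
top {'vertical_fov': 55.684573431725674, 'cx': 321.85940286273177, 'cy': 200.33612134050526, 'rvec': array([ 2.18413605, -2.12353984,  0.1924103 ]), 'tvec': array([0.02598609, 0.53573808, 0.96107163])} [0.38253936 0.06484835 1.02995513]
side {'vertical_fov': 43.61623102139421, 'cx': 319.0834646401288, 'cy': 202.09174816276723, 'rvec': array([ 2.26939301, -1.01411668,  0.34901132]), 'tvec': array([-0.33342708,  0.35903302,  0.94499274])} [-0.00913877 -0.47207783  0.9540171 ]
wrist {'vertical_fov': 71.00899573998792, 'cx': 317.45613971263026, 'cy': 195.0889644825821, 'hand_eye': array([[ 6.85384970e-04, -9.64453990e-01, -2.64249941e-01,
         7.17548339e-02],
       [ 9.99999654e-01,  5.36239985e-04,  6.36541069e-04,
        -1.00166660e-03],
       [-4.72213189e-04, -2.64250286e-01,  9.64454023e-01,
        -1.58150683e-01],
       [ 0.00000000e+00,  0.00000000e+00,  0.00000000e+00,
         1.00000000e+00]])} [0.33271036 0.59257657 0.38389969]
```

View pics/top0.png

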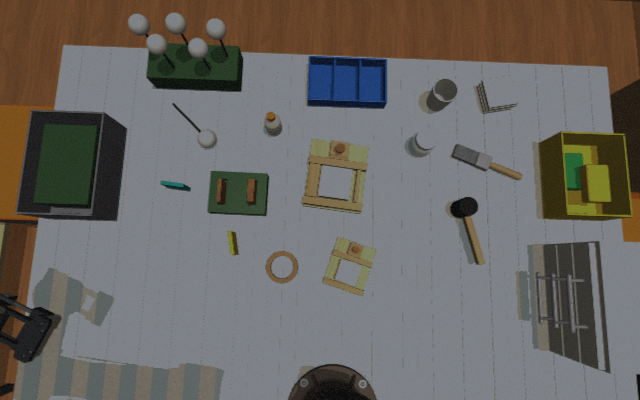

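View pics/side0.png

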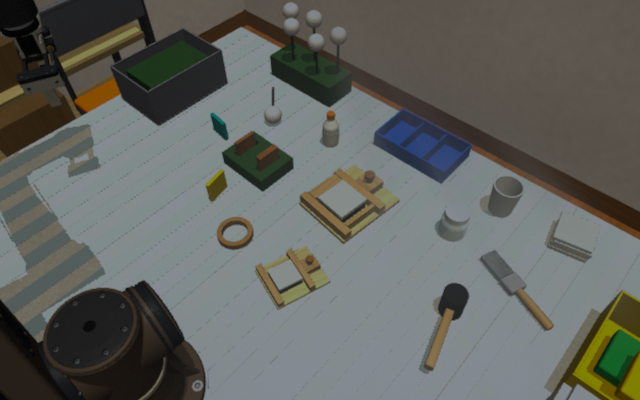

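The top view shows the large frame at (337,177) with its boss and peg at (340,148). The smaller look-alike frame is at (350,265). The green block is at (238,192), with spacers at (221,191) and (252,191). The mallet head is at (464,208) and its handle ends at (478,260); the other handled tool at (487,162) is a flat-bladed brush. The turquoise (173,184) and yellow (232,243) slabs are decoys. I'll take enlarged crops with depth next.

```bash
python3 - <<'E'
from h import *
t=np.load("/tmp/top.npz"); p=t['p'];P=t['P']
a=cv2.resize(p[125:280,195:385],None,fx=4,fy=3.8,interpolation=cv2.INTER_CUBIC); a=cv2.convertScaleAbs(a,alpha=1.6)
save(a,"crop1.png")
def show(n,u,v): print(n,(u,v),np.round(P[v,u],3))
for n,u,v in [("tile",337,182),("peg",340,148),("sp1",221,188),("sp2",252,188),("mallet",464,206),("handle end",479,258),("handle",472,235),("glue",270,118),("jar",424,142),("tape",282,253),("table",400,300),("block",237,200),("table",150,300)]: show(n,u,v)
def blob(n,m,mn=15):
    k,l,s,c=cv2.connectedComponentsWithStats(m.astype(np.uint8))
    for i in range(1,k):
        if s[i,4]>=mn:
            q=P[l==i]; r=cv2.minAreaRect(q[:,:2].astype(np.float32)*1000)
            print(n,np.round(c[i]),s[i,4],"mean",np.round(q.mean(0),4),"rect",np.round(r[0],1),np.round(r[1],1),round(r[2],1))
Z=P[...,2]; v,u=np.mgrid[:400,:640]
def win(x0,x1,y0,y1): return (u>x0)&(u<x1)&(v>y0)&(v<y1)
blob("spacer",win(205,272,168,218)&(Z>.055),8)
blob("block",win(205,272,168,218)&(Z>.03)&(Z<.047))
w=win(295,375,135,215)
S=p.max(-1).astype(int)-p.min(-1)
blob("tile",w&(S<40)&(Z>.03))
blob("rails",w&(Z>.025),50)
blob("peg",win(325,355,138,160)&(Z>.05),8)
blob("mallhead",win(445,485,190,220)&(Z>.055))
blob("handle",win(455,490,215,268)&(Z>.025))
E
```

```text
tile (337, 182) [0.586 0.002 0.04 ]
peg (340, 148) [ 0.675 -0.003  0.056]
sp1 (221, 188) [0.554 0.3   0.071]
sp2 (252, 188) [0.555 0.22  0.078]
mallet (464, 206) [ 0.527 -0.328  0.067]
handle end (479, 258) [ 0.395 -0.371  0.046]
handle (472, 235) [ 0.454 -0.354  0.048]
glue (270, 118) [0.733 0.18  0.105]
jar (424, 142) [ 0.693 -0.223  0.075]
tape (282, 253) [0.394 0.142 0.019]
table (400, 300) [ 0.279 -0.175 -0.   ]
block (237, 200) [0.529 0.264 0.041]
table (150, 300) [0.264 0.482 0.001]
spacer [219. 191.] 140 mean [0.547 0.304 0.074] rect [547.3 305.5] [10.9 58.1] 89.4
spacer [251. 190.] 191 mean [0.5497 0.2243 0.0756] rect [551.  225.2] [17.7 60.2] 87.9
block [237. 193.] 1971 mean [0.5484 0.2651 0.0399] rect [550.1 265.6] [150.6 110.7] 89.0
tile [335. 182.] 1005 mean [0.5853 0.0083 0.0406] rect [587.8   7.7] [83.9 89.9] 83.6
rails [333. 179.] 2715 mean [0.5956 0.0118 0.0368] rect [610.3   5.3] [159.6 182.8] 83.5
peg [340. 148.] 78 mean [ 0.6747 -0.002   0.057 ] rect [675.6  -2.1] [24.1 24.8] 53.8
mallhead [467. 206.] 316 mean [ 0.5265 -0.3348  0.0687] rect [ 527.  -336.2] [47.4 49. ] 4.8
handle [472. 240.] 470 mean [ 0.4426 -0.3571  0.0421] rect [ 445.3 -358.4] [135.6  25.2] 18.7
```

View pics/crop1.png

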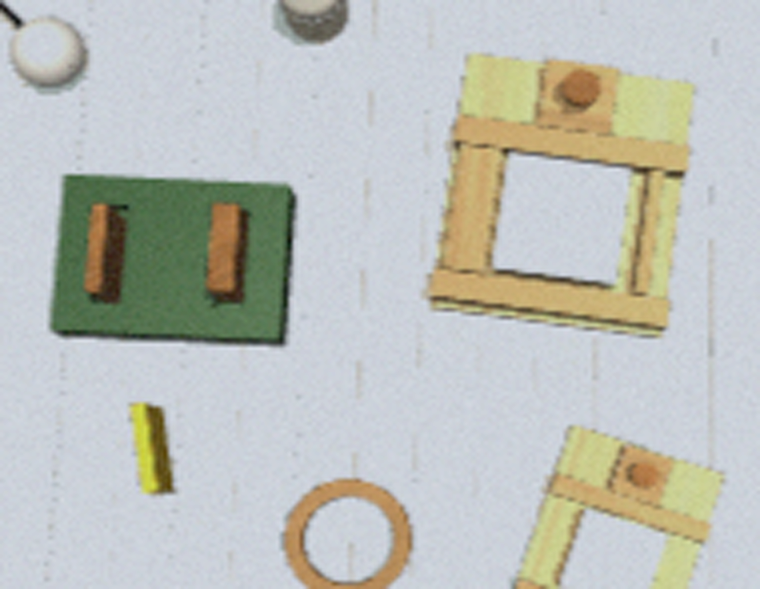

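The crop shows the thin spacer as the left one: depth gives 11 mm wide, against 18 mm for the right one, and they are 80 mm apart. The wide gap is on the frame's right (-y) side, since the thin strip is there. The larger frame (centre about 0.588, 0.008, yaw about -6.4°) is the one meant. I'll move in to look from the wrist camera.

Emit:
{"fn": "arm_command", "kwargs": {"steps": [{"translation":[40,48,-20],"rotation":[0,0,0],"claw":87},{"translation":[80,96,-40],"rotation":[0,0,-0.6],"claw":87},{"translation":[115,138,-60],"rotation":[0,0,-1.4],"claw":87},{"translation":[147,176,-73],"rotation":[0,0,-2.4],"claw":87},{"translation":[178,214,-73],"rotation":[0,0,-3.4],"claw":87}]}}

```text
clock: 0.65
tool_pos: [0.3352, 0.3887, 0.2957]
orientation: [-179.9, -0.0, -6.0]
force: [0.8, 1.0, -0.2]
opening: 0.0866
gripper_force: 0.0
```

```bash
cat >> h.py <<'E'
def plan(x,y,z,yaw):
    o=ctrl.get_obs(); A=R.from_euler('xyz',o["orientation"],degrees=True); B=R.from_euler('xyz',[180,0,yaw],degrees=True)
    d=A.inv().apply(np.array([x,y,z])-o["tool_pos"])*1000; r=(A.inv()*B).as_rotvec(degrees=True)/5
    print("plan T",np.round(d,1),"R",np.round(r,2),"| now",np.round(o["tool_pos"],4),np.round(o["orientation"],1),"F",np.round(o["force"],1),"open",round(o["opening"],4),"gf",round(o["gripper_force"],1),"t",round(o["clock"],1),"j",np.round(o["joint_pos"],0))
E
python3 -c "
from h import *
plan(.45,0,.3,-6.4)"
```

```text
plan T [154.9 374.6  -4.8] R [-0.02 -0.01  0.08] | now [0.3352 0.3887 0.2957] [-179.9   -0.    -6. ] F [ 0.8  1.  -0.2] open 0.0866 gf 0.0 t 0.7 j [ 71.   3. -13.   0. -74.  13.]
```

Emit:
{"fn": "arm_command", "kwargs": {"steps": [{"translation":[19,46,0],"rotation":[0,0,0],"claw":87},{"translation":[38,92,0],"rotation":[0,0,0],"claw":87},{"translation":[57,138,0],"rotation":[0,0,0],"claw":87},{"translation":[76,184,0],"rotation":[0,0,0],"claw":87},{"translation":[95,230,0],"rotation":[0,0,0],"claw":87}]}}

```text
clock: 1.15
tool_pos: [0.404, 0.1492, 0.2947]
orientation: [-180.0, -0.0, -6.2]
force: [1.1, 0.6, -0.7]
opening: 0.087
gripper_force: 0.0
```

Emit:
{"fn": "arm_command", "kwargs": {"steps": [{"translation":[19,46,0],"rotation":[0,0,0],"claw":87},{"translation":[38,92,0],"rotation":[0,0,0],"claw":87},{"translation":[57,138,0],"rotation":[0,0,0],"claw":87},{"translation":[57,138,0],"rotation":[0,0,0],"claw":87},{"translation":[57,138,0],"rotation":[0,0,0],"claw":87}]}}

```text
clock: 1.65
tool_pos: [0.4457, 0.0064, 0.2942]
orientation: [180.0, 0.0, -6.5]
force: [0.3, 1.4, 0.5]
opening: 0.0872
gripper_force: 0.0
```

```bash
python3 - <<'E'
from h import *
p,d,P,M,f,c=snap("wrist"); np.savez("/tmp/w1",p=p,d=d,P=P,M=M,f=f); save(cv2.convertScaleAbs(p,alpha=1.5),"w1.png"); plan(.5,-.2,.3,16)
E
```

```text
plan T [ 77.  200.2  -5.8] R [-0.    0.   -4.47] | now [0.4456 0.0075 0.2942] [-180.     0.    -6.4] F [-0.1  0.6  0.1] open 0.0867 gf 0.0 t 1.7 j [ 26.  -4. -20.  -0. -74.  57.]
```

View pics/w1.png

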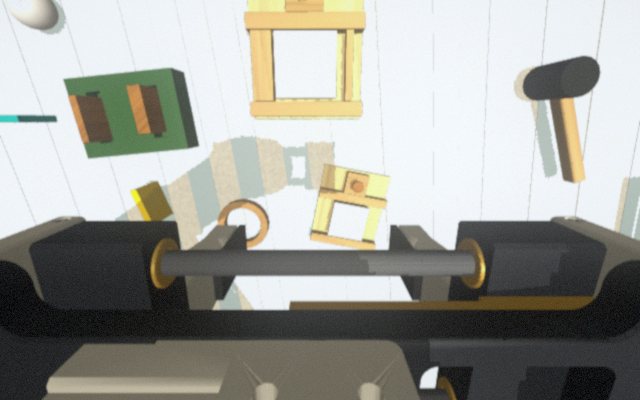

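The wrist view shows the large frame at (305,60), with the wide yellow gap on its right side at about (341,65). The green block is at (135,110), with the thin spacer at (90,118) and the thicker one at (145,108). The mallet head is at (562,78) and its handle at (570,150).

```bash
cat >> h.py <<'E'
def blobs(n,m,P,mn=30):
    k,l,s,c=cv2.connectedComponentsWithStats(m.astype(np.uint8))
    for i in range(1,k):
        if s[i,4]>=mn:
            q=P[l==i]; r=cv2.minAreaRect(q[:,:2].astype(np.float32)*1000)
            print(n,np.round(c[i]),s[i,4],"mean",np.round(q.mean(0),4),"z",np.round(np.median(q[:,2]),4),"rect",np.round(r[0],1),np.round(r[1],1),round(r[2],1))
def near(P,x,y,r): return np.hypot(P[...,0]-x,P[...,1]-y)<r
E
python3 - <<'E'
from h import *
t=np.load("/tmp/w1.npz");p=t['p'];P=t['P'];Z=P[...,2]
S=p.max(-1).astype(int)-p.min(-1)
blobs("head",near(P,.527,-.336,.05)&(Z>.06),P)
blobs("handle",near(P,.445,-.358,.075)&(Z>.038)&(Z<.052),P)
blobs("tile",near(P,.588,.008,.065)&(S<45)&(Z>.03),P,100)
blobs("spacers",near(P,.55,.265,.08)&(Z>.072)&(Z<.084),P)
m=near(P,.588,.008,.075)&(Z<.025)&(Z>.004); blobs("gapfloor",m,P,20)
E
```

```text
head [577.  77.] 1502 mean [ 0.5303 -0.3341  0.0694] z 0.0701 rect [ 530.2 -336.5] [49.1 49.7] 10.9
handle [570. 139.] 1459 mean [ 0.448 -0.357  0.045] z 0.0458 rect [ 449.8 -358.5] [139.2  26.9] 19.9
tile [305.  64.] 4207 mean [0.5885 0.0076 0.0412] z 0.0412 rect [587.5   7.7] [84.2 83.7] 83.6
spacers [139. 109.] 757 mean [0.5535 0.2237 0.0775] z 0.0778 rect [553.  225.1] [18.9 59.9] 88.9
spacers [ 80. 119.] 517 mean [0.5505 0.3036 0.077 ] z 0.0775 rect [550.1 304.5] [12.3 60.1] 88.3
gapfloor [326.  73.] 892 mean [ 0.5779 -0.021   0.012 ] z 0.0104 rect [587.8   1.7] [104.9  91.5] 83.7
gapfloor [354.  68.] 156 mean [ 0.5808 -0.0625  0.0102] z 0.0102 rect [578.6 -62.8] [ 6.9 58.1] 83.7
gapfloor [306. 117.] 82 mean [0.5202 0.0159 0.0101] z 0.0101 rect [520.1  15.9] [63.9  1.5] 83.6
```

Emit:
{"fn": "arm_command", "kwargs": {"steps": [{"translation":[20,46,0],"rotation":[0,0,-1.0],"claw":87},{"translation":[38,90,10],"rotation":[0,0,-2.0],"claw":87},{"translation":[56,134,25],"rotation":[0,0,-3.0],"claw":87},{"translation":[74,178,40],"rotation":[0,0,-4.0],"claw":87},{"translation":[90,220,60],"rotation":[0,0,-4.3],"claw":87}]}}

```text
clock: 2.2
tool_pos: [0.5129, -0.2206, 0.2345]
orientation: [180.0, -0.1, 15.6]
force: [1.5, 1.8, 0.4]
opening: 0.087
gripper_force: 0.0
```

```bash
python3 -c "
from h import *
plan(.529,-.336,.16,15)"
```

```text
plan T [-15.7 115.4  74.6] R [ 0.01 -0.02  0.13] | now [ 0.5129 -0.2206  0.2345] [ 1.80e+02 -1.00e-01  1.56e+01] F [1.5 1.8 0.4] open 0.087 gf 0.0 t 2.2 j [ -3.   9. -14.   0. -67. 109.]
```

Emit:
{"fn": "arm_command", "kwargs": {"steps": [{"translation":[-6,40,25],"rotation":[0,0,0],"claw":87},{"translation":[-12,80,45],"rotation":[0,0,0],"claw":87},{"translation":[-16,112,65],"rotation":[0,0,0],"claw":87},{"translation":[-16,112,72],"rotation":[0,0,0],"claw":87},{"translation":[-16,112,72],"rotation":[0,0,0],"claw":87}]}}

```text
clock: 2.7
tool_pos: [0.5253, -0.3315, 0.1605]
orientation: [-179.9, 0.2, 15.3]
force: [-0.9, 0.4, -0.6]
opening: 0.0871
gripper_force: 0.0
```

```bash
python3 - <<'E'
from h import *
p,d,P,M,f,c=snap("wrist"); Z=P[...,2]
blobs("head",near(P,.529,-.336,.05)&(Z>.06)&(Z<.08),P)
m=near(P,.445,-.358,.09)&(Z>.042)&(Z<.052); blobs("handle",m,P)
if m.sum()>50:
    q=P[m]; print(np.polyfit(q[:,0],q[:,1],1),m.sum())
plan(.529,-.336,.031,15)
save(p,"w2.png")
E
```

```text
head [326. 194.] 2222 mean [ 0.5317 -0.3374  0.0699] z 0.07 rect [ 530.6 -337.7] [49.2 48.2] 16.4
handle [325. 235.] 496 mean [ 0.4827 -0.3509  0.0459] z 0.046 rect [ 482.5 -351.1] [34.3 17.2] 15.3
handle [324. 288.] 416 mean [ 0.4204 -0.3679  0.0458] z 0.0459 rect [ 420.  -367.9] [33.7 17. ] 16.1
[ 0.26690838 -0.47987321] 912
plan T [  2.    5.5 130.9] R [-0.01  0.01  0.07] | now [ 0.5258 -0.3313  0.1619] [-1.80e+02  1.00e-01  1.54e+01] F [0.3 0.1 0.5] open 0.0872 gf 0.0 t 2.8 j [-14.  18. -11.  -0. -60. 120.]
```

Emit:
{"fn": "arm_command", "kwargs": {"steps": [{"translation":[3.5,7.5,30],"rotation":[0,0,0],"claw":87},{"translation":[3.5,7.5,70],"rotation":[0,0,0],"claw":87},{"translation":[3.5,7.5,105],"rotation":[0,0,0],"claw":87},{"translation":[3.5,7.5,130],"rotation":[0,0,0],"claw":87},{"translation":[3.5,7.5,130],"rotation":[0,0,0],"claw":87}]}}

```text
clock: 3.25
tool_pos: [0.5296, -0.3367, 0.0303]
orientation: [-179.8, 0.2, 15.4]
force: [-0.2, -0.6, -0.9]
opening: 0.087
gripper_force: 0.0
```

Emit:
{"fn": "arm_command", "kwargs": {"steps": [{"translation":[0,0,0],"rotation":[0,0,0],"claw":45},{"translation":[0,0,0],"rotation":[0,0,0],"claw":45},{"translation":[0,0,0],"rotation":[0,0,0],"claw":40},{"translation":[0,0,0],"rotation":[0,0,0],"claw":40},{"translation":[0,0,0],"rotation":[0,0,0],"claw":40}]}}

```text
clock: 3.75
tool_pos: [0.531, -0.3394, 0.0334]
orientation: [180.0, -0.1, 15.2]
force: [0.2, 2.4, 2.6]
opening: 0.0529
gripper_force: 2.1
```

```bash
python3 -c "
from h import *
plan(.58,-.15,.18,15)"
```

```text
plan T [  97.2 -169.8 -146.7] R [ 0.01 -0.01  0.05] | now [ 0.531  -0.3394  0.0334] [ 1.80e+02 -1.00e-01  1.52e+01] F [0.2 2.4 2.6] open 0.0529 gf 2.1 t 3.8 j [-15.  27. -18.   0. -45. 120.]
```

Emit:
{"fn": "arm_command", "kwargs": {"steps": [{"translation":[0,0,0],"rotation":[0,0,0],"claw":40},{"translation":[0,0,0],"rotation":[0,0,0],"claw":40},{"translation":[0,0,0],"rotation":[0,0,0],"claw":40},{"translation":[0,0,-20],"rotation":[0,0,0],"claw":40},{"translation":[0,0,-60],"rotation":[0,0,0],"claw":40}]}}

```text
clock: 4.25
tool_pos: [0.5277, -0.3381, 0.089]
orientation: [-179.7, 0.4, 15.2]
force: [0.8, -0.4, -3.5]
opening: 0.0498
gripper_force: 30.0
```

```bash
python3 -c "
from h import *
plan(.676,-.002,.16,15)"
```

```text
plan T [ 230.8 -285.9  -71. ] R [-0.06  0.08  0.04] | now [ 0.5277 -0.3381  0.089 ] [-179.7    0.4   15.2] F [ 0.8 -0.4 -3.5] open 0.0498 gf 30.0 t 4.2 j [-15.  23. -15.  -0. -52. 120.]
```

Emit:
{"fn": "arm_command", "kwargs": {"steps": [{"translation":[20,-25,-35],"rotation":[0,0,0],"claw":40},{"translation":[48,-60,-60],"rotation":[0,0,0],"claw":40},{"translation":[78,-97,-70],"rotation":[0,0,0],"claw":40},{"translation":[108,-134,-70],"rotation":[0,0,0],"claw":40},{"translation":[138,-171,-70],"rotation":[0,0,0],"claw":40}]}}

```text
clock: 4.75
tool_pos: [0.6189, -0.1363, 0.1624]
orientation: [-180.0, -0.0, 15.2]
force: [2.0, -0.5, -3.3]
opening: 0.0492
gripper_force: 30.0
```

Emit:
{"fn": "arm_command", "kwargs": {"steps": [{"translation":[30,-37,0],"rotation":[0,0,0],"claw":40},{"translation":[60,-74,0],"rotation":[0,0,0],"claw":40},{"translation":[80,-100,0],"rotation":[0,0,0],"claw":40},{"translation":[92,-114,0],"rotation":[0,0,0],"claw":40},{"translation":[92,-114,0],"rotation":[0,0,0],"claw":40}]}}

```text
clock: 5.25
tool_pos: [0.6779, -0.0016, 0.1611]
orientation: [-180.0, 0.1, 15.4]
force: [-0.9, -0.2, -4.0]
opening: 0.0494
gripper_force: 30.0
```

```bash
python3 - <<'E'
from h import *
plan(.677,-.002,.1,15)
p,d,P,M,f,c=snap("side"); save(cv2.resize(p[100:300,220:480],None,fx=3,fy=3),"s1.png")
E
```

```text
plan T [-0.9  0.1 61.1] R [-0.    0.02  0.08] | now [ 0.6779 -0.0016  0.1611] [-1.80e+02  1.00e-01  1.54e+01] F [-0.9 -0.2 -4. ] open 0.0494 gf 30.0 t 5.2 j [ 16.  23.  -4.  -0. -63.  89.]
```

View pics/s1.png

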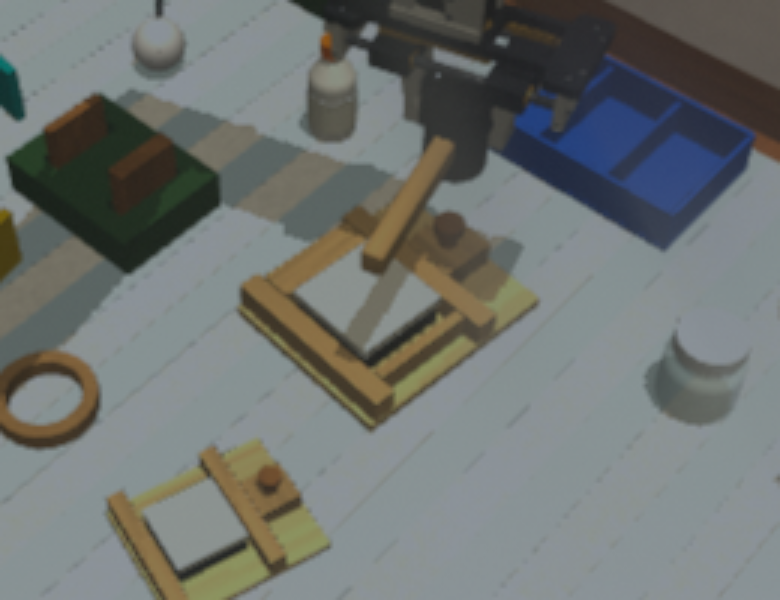

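The mallet is held level with its head over the peg at (450,230) in the crop. Now I'll press it down.

Emit:
{"fn": "arm_command", "kwargs": {"steps": [{"translation":[-1,0,25],"rotation":[0,0,0],"claw":40},{"translation":[-1,0,50],"rotation":[0,0,0],"claw":40},{"translation":[-1,0,62],"rotation":[0,0,0],"claw":40},{"translation":[-1,0,67],"rotation":[0,0,0],"claw":40},{"translation":[-1,0,72],"rotation":[0,0,0],"claw":40}]}}

```text
clock: 5.8
tool_pos: [0.677, -0.0048, 0.0908]
orientation: [180.0, -0.0, 15.2]
force: [0.3, 1.1, -0.8]
opening: 0.0496
gripper_force: 30.0
```

Emit:
{"fn": "arm_command", "kwargs": {"steps": [{"translation":[0,0,4],"rotation":[0,0,0],"claw":40},{"translation":[0,0,8],"rotation":[0,0,0],"claw":40},{"translation":[0,0,11],"rotation":[0,0,0],"claw":40},{"translation":[0,0,14],"rotation":[0,0,0],"claw":40},{"translation":[0,0,14],"rotation":[0,0,0],"claw":40}]}}

```text
clock: 6.3
tool_pos: [0.6774, -0.0044, 0.078]
orientation: [179.9, -0.1, 15.3]
force: [-2.5, -3.8, 8.2]
opening: 0.0495
gripper_force: 30.0
```

Emit:
{"fn": "arm_command", "kwargs": {"steps": [{"translation":[0,0,2],"rotation":[0,0,0],"claw":40},{"translation":[0,0,4],"rotation":[0,0,0],"claw":40},{"translation":[0,0,4],"rotation":[0,0,0],"claw":40},{"translation":[0,0,4],"rotation":[0,0,0],"claw":40}]}}

```text
clock: 6.7
tool_pos: [0.6786, -0.0041, 0.0776]
orientation: [179.9, -0.3, 15.3]
force: [-9.4, -1.3, 28.2]
opening: 0.0498
gripper_force: 30.0
```

Emit:
{"fn": "arm_command", "kwargs": {"steps": [{"translation":[0,0,-15],"rotation":[0,0,0],"claw":40},{"translation":[0,0,-45],"rotation":[0,0,0],"claw":40},{"translation":[-22,28,-75],"rotation":[0,0,0],"claw":40},{"translation":[-52,65,-80],"rotation":[0,0,0],"claw":40},{"translation":[-82,102,-80],"rotation":[0,0,0],"claw":40}]}}

```text
clock: 7.2
tool_pos: [0.625, -0.124, 0.1538]
orientation: [-180.0, -0.2, 15.3]
force: [0.6, -2.1, -3.6]
opening: 0.0497
gripper_force: 30.0
```

```bash
python3 - <<'E'
from h import *
plan(.531,-.338,.034,15)
p,d,P,M,f,c=snap("top"); Z=P[...,2]
v,u=np.mgrid[:400,:640]
m=near(P,.677,-.003,.011)&(Z<.07); print(np.median(Z[m]),m.sum())
E
```

```text
plan T [-147.7  181.5  119.3] R [-0.   -0.04  0.07] | now [ 0.625  -0.124   0.1538] [-180.    -0.2   15.3] F [ 0.6 -2.1 -3.6] open 0.0497 gf 30.0 t 7.2 j [  6.  20. -10.  -0. -60.  99.]
nan 0
  return _methods._mean(a, axis=axis, dtype=dtype,
  ret = ret.dtype.type(ret / rcount)
```

Emit:
{"fn": "arm_command", "kwargs": {"steps": [{"translation":[-30,37,0],"rotation":[0,0,0],"claw":40},{"translation":[-60,74,0],"rotation":[0,0,0],"claw":40},{"translation":[-90,111,0],"rotation":[0,0,0],"claw":40},{"translation":[-120,148,20],"rotation":[0,0,0],"claw":40},{"translation":[-146,178,50],"rotation":[0,0,0],"claw":40}]}}

```text
clock: 7.75
tool_pos: [0.5317, -0.3351, 0.1045]
orientation: [179.9, -0.3, 15.2]
force: [0.8, -0.2, -3.3]
opening: 0.0498
gripper_force: 30.0
```

```bash
python3 - <<'E'
from h import *
plan(.531,-.338,.034,15)
for n in("top","side"):
    p,d,P,M,f,c=snap(n); Z=P[...,2]
    m=near(P,.677,-.003,.010)&(Z<.08)&(Z>.03); print(n,np.median(Z[m]) if m.sum() else 0,m.sum())
E
```

```text
plan T [-1.7  2.4 70.5] R [ 0.03 -0.05  0.05] | now [ 0.5317 -0.3351  0.1045] [179.9  -0.3  15.2] F [ 0.8 -0.2 -3.3] open 0.0498 gf 30.0 t 7.8 j [-14.  22. -15.  -0. -53. 120.]
top 0.04482893615395256 43
side 0.043813943375580255 44
```

The peg top reads 45 mm, so it is fully down. I'll set the mallet down.

Emit:
{"fn": "arm_command", "kwargs": {"steps": [{"translation":[0,0,30],"rotation":[0,0,0],"claw":40},{"translation":[0,0,55],"rotation":[0,0,0],"claw":40},{"translation":[0,0,66],"rotation":[0,0,0],"claw":40},{"translation":[0,0,71],"rotation":[0,0,0],"claw":40},{"translation":[0,0,71],"rotation":[0,0,0],"claw":40}]}}

```text
clock: 8.35
tool_pos: [0.5311, -0.3328, 0.0332]
orientation: [180.0, -0.0, 15.3]
force: [0.5, 0.5, -3.9]
opening: 0.0495
gripper_force: 30.0
```

Emit:
{"fn": "arm_command", "kwargs": {"steps": [{"translation":[0,0,0],"rotation":[0,0,0],"claw":87},{"translation":[0,0,0],"rotation":[0,0,0],"claw":87},{"translation":[0,0,0],"rotation":[0,0,0],"claw":87},{"translation":[0,0,0],"rotation":[0,0,0],"claw":87},{"translation":[0,0,0],"rotation":[0,0,0],"claw":87}]}}

```text
clock: 8.85
tool_pos: [0.5309, -0.3332, 0.0324]
orientation: [180.0, -0.0, 15.2]
force: [-1.0, 0.3, 1.3]
opening: 0.0835
gripper_force: 0.0
```

Emit:
{"fn": "arm_command", "kwargs": {"steps": [{"translation":[0,0,-35],"rotation":[0,0,0],"claw":87},{"translation":[0,0,-80],"rotation":[0,0,0],"claw":87},{"translation":[0,0,-125],"rotation":[0,0,0],"claw":87},{"translation":[7,-30,-160],"rotation":[0,0,0],"claw":87},{"translation":[14,-72,-180],"rotation":[0,0,0],"claw":87}]}}

```text
clock: 9.35
tool_pos: [0.5265, -0.2609, 0.2155]
orientation: [179.9, -0.2, 15.1]
force: [1.2, 0.8, -0.6]
opening: 0.0866
gripper_force: 0.0
```

```bash
python3 - <<'E'
from h import *
plan(.540,.300,.2,-1.5)
E
```

```text
plan T [ 159.3 -538.    14.7] R [ 0.02 -0.04  3.32] | now [ 0.5265 -0.2609  0.2155] [179.9  -0.2  15.1] F [ 1.2  0.8 -0.6] open 0.0866 gf 0.0 t 9.3 j [ -7.  13. -12.   0. -65. 112.]
```

Emit:
{"fn": "arm_command", "kwargs": {"steps": [{"translation":[14,-46,0],"rotation":[0,0,0],"claw":87},{"translation":[28,-92,0],"rotation":[0,0,0],"claw":87},{"translation":[42,-138,0],"rotation":[0,0,0],"claw":87},{"translation":[56,-184,0],"rotation":[0,0,0],"claw":87},{"translation":[68,-230,0],"rotation":[0,0,0],"claw":87}]}}

```text
clock: 9.85
tool_pos: [0.5303, -0.0184, 0.2126]
orientation: [180.0, -0.0, 15.2]
force: [1.3, 1.0, -0.4]
opening: 0.0874
gripper_force: 0.0
```

Emit:
{"fn": "arm_command", "kwargs": {"steps": [{"translation":[14,-46,0],"rotation":[0,0,0],"claw":87},{"translation":[28,-92,0],"rotation":[0,0,0.8],"claw":87},{"translation":[42,-138,0],"rotation":[0,0,1.7],"claw":87},{"translation":[56,-184,0],"rotation":[0,0,2.6],"claw":87},{"translation":[68,-230,0],"rotation":[0,0,3.3],"claw":87}]}}

```text
clock: 10.35
tool_pos: [0.5354, 0.2216, 0.2126]
orientation: [-180.0, -0.0, -1.4]
force: [0.7, 0.4, -0.1]
opening: 0.0868
gripper_force: 0.0
```

```bash
python3 - <<'E'
from h import *
plan(.540,.304,.19,-1.5)
p,d,P,M,f,c=snap("top"); Z=P[...,2]
blobs("mallet",near(P,.531,-.335,.05)&(Z>.06)&(Z<.08),P)
E
```

```text
plan T [  2.6 -82.5  22.6] R [-0.   -0.01  0.02] | now [0.5354 0.2216 0.2126] [-180.    -0.    -1.4] F [ 0.7  0.4 -0.1] open 0.0868 gf 0.0 t 10.3 j [ 42.  12. -13.   0. -65.  47.]
mallet [465. 206.] 301 mean [ 0.5271 -0.3304  0.0692] z 0.0695 rect [ 527.  -331.9] [47.5 49.7] 1.7
```

Emit:
{"fn": "arm_command", "kwargs": {"steps": [{"translation":[3,-40,5],"rotation":[0,0,0],"claw":50},{"translation":[5,-75,15],"rotation":[0,0,0],"claw":50},{"translation":[8,-80,30],"rotation":[0,0,0],"claw":50},{"translation":[8,-80,50],"rotation":[0,0,0],"claw":50},{"translation":[8,-80,50],"rotation":[0,0,0],"claw":50}]}}

```text
clock: 10.9
tool_pos: [0.5437, 0.2981, 0.159]
orientation: [179.8, 0.3, -1.3]
force: [-0.1, -1.0, -0.6]
opening: 0.053
gripper_force: 0.0
```

```bash
python3 - <<'E'
from h import *
plan(.550,.3045,.053,-1.5)
p,d,P,M,f,c=snap("wrist"); Z=P[...,2]
blobs("spacers",near(P,.55,.265,.09)&(Z>.072)&(Z<.084),P)
m=near(P,.55,.265,.09)&(Z>.04)&(Z<.07); 
save(p,"w3.png")
E
```

```text
plan T [  6.7  -6.9 105.9] R [0.04 0.05 0.05] | now [0.5437 0.2981 0.159 ] [179.8   0.3  -1.3] F [-0.1 -1.  -0.6] open 0.053 gf 0.0 t 10.9 j [ 47.  18. -12.  -0. -60.  42.]
spacers [399. 187.] 1348 mean [0.5551 0.2263 0.0778] z 0.078 rect [554.1 225.8] [17.7 59.2] 89.7
spacers [309. 193.] 729 mean [0.5517 0.3054 0.0778] z 0.0779 rect [551.  305.3] [10.  59.3] 88.7
```

View pics/w3.png

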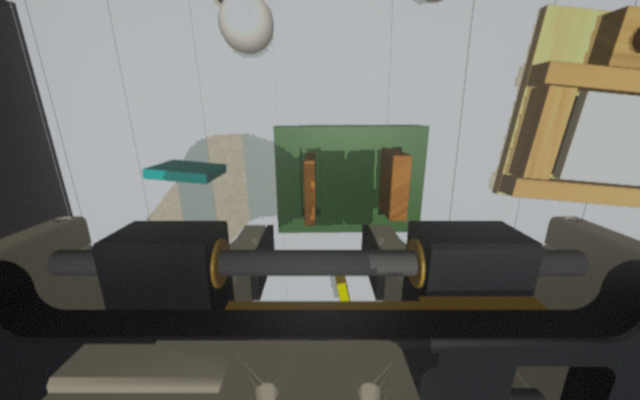

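In the wrist view the thin spacer (309,193) measures 10 mm and the thicker one (399,187) 17.7 mm, so I'm grasping the left one.

Emit:
{"fn": "arm_command", "kwargs": {"steps": [{"translation":[7,-7,25],"rotation":[0,0,0],"claw":50},{"translation":[7,-7.5,60],"rotation":[0,0,0],"claw":50},{"translation":[7,-7.5,90],"rotation":[0,0,0],"claw":50},{"translation":[7,-7.5,106],"rotation":[0,0,0],"claw":50},{"translation":[7,-7.5,106],"rotation":[0,0,0],"claw":50}]}}

```text
clock: 11.45
tool_pos: [0.5518, 0.3053, 0.0549]
orientation: [179.9, 0.1, -1.3]
force: [0.2, -0.4, -0.2]
opening: 0.0498
gripper_force: 0.0
```

Emit:
{"fn": "arm_command", "kwargs": {"steps": [{"translation":[0,0,0],"rotation":[0,0,0],"claw":20},{"translation":[0,0,0],"rotation":[0,0,0],"claw":5},{"translation":[0,0,0],"rotation":[0,0,0],"claw":2},{"translation":[0,0,0],"rotation":[0,0,0],"claw":2},{"translation":[0,0,0],"rotation":[0,0,0],"claw":2}]}}

```text
clock: 11.95
tool_pos: [0.5527, 0.3069, 0.0569]
orientation: [-180.0, -0.0, -1.2]
force: [0.0, -0.5, 0.3]
opening: 0.0156
gripper_force: 0.0
```

Emit:
{"fn": "arm_command", "kwargs": {"steps": [{"translation":[0,0,0],"rotation":[0,0,0],"claw":2},{"translation":[0,0,0],"rotation":[0,0,0],"claw":2},{"translation":[0,0,0],"rotation":[0,0,0],"claw":2}]}}

```text
clock: 12.25
tool_pos: [0.5527, 0.3068, 0.0566]
orientation: [-180.0, -0.0, -1.2]
force: [-0.6, -0.5, 3.9]
opening: 0.0096
gripper_force: 30.0
```

Emit:
{"fn": "arm_command", "kwargs": {"steps": [{"translation":[0,0,-25],"rotation":[0,0,0],"claw":2},{"translation":[0,0,-65],"rotation":[0,0,0],"claw":2},{"translation":[0,0,-100],"rotation":[0,0,0],"claw":2},{"translation":[4,40,-110],"rotation":[0,0,0.3],"claw":2},{"translation":[7,85,-110],"rotation":[0,0,1],"claw":2}]}}

```text
clock: 12.75
tool_pos: [0.5586, 0.2225, 0.1684]
orientation: [-179.8, -0.2, -6.2]
force: [-0.2, -0.1, -1.2]
opening: 0.0097
gripper_force: 30.0
```

```bash
python3 - <<'E'
from h import *
plan(.583,-.0405,.15,-6.4)
E
```

```text
plan T [ 52.5 258.9  17.9] R [-0.03 -0.04  0.05] | now [0.5586 0.2225 0.1684] [-179.8   -0.2   -6.2] F [-0.2 -0.1 -1.2] open 0.0097 gf 30.0 t 12.8 j [ 40.  16. -14.   0. -60.  43.]
```

Emit:
{"fn": "arm_command", "kwargs": {"steps": [{"translation":[9,46,3],"rotation":[0,0,0],"claw":2},{"translation":[18,92,6],"rotation":[0,0,0],"claw":2},{"translation":[27,138,10],"rotation":[0,0,0],"claw":2},{"translation":[36,184,14],"rotation":[0,0,0],"claw":2},{"translation":[44,225,18],"rotation":[0,0,0],"claw":2}]}}

```text
clock: 13.25
tool_pos: [0.5765, -0.0089, 0.1481]
orientation: [-180.0, 0.0, -6.3]
force: [0.8, 0.8, -0.4]
opening: 0.0098
gripper_force: 30.0
```

Emit:
{"fn": "arm_command", "kwargs": {"steps": [{"translation":[6,25,0],"rotation":[0,0,0],"claw":2},{"translation":[8,32,0],"rotation":[0,0,0],"claw":2},{"translation":[8,32,0],"rotation":[0,0,0],"claw":2},{"translation":[8,32,0],"rotation":[0,0,0],"claw":2},{"translation":[8,32,0],"rotation":[0,0,0],"claw":2}]}}

```text
clock: 13.75
tool_pos: [0.5814, -0.0385, 0.1483]
orientation: [-180.0, -0.0, -6.2]
force: [0.0, -0.2, -1.1]
opening: 0.01
gripper_force: 30.0
```

```bash
python3 - <<'E'
from h import *
plan(.583,-.0405,.15,-6.4)
p,d,P,M,f,c=snap("wrist"); Z=P[...,2];S=p.max(-1).astype(int)-p.min(-1)
np.savez("/tmp/w4",p=p,d=d,P=P)
blobs("tile",near(P,.588,.008,.065)&(S<45)&(Z>.03)&(Z<.05),P,100)
blobs("strip+rails",near(P,.588,-.06,.06)&(Z>.029)&(Z<.037),P,50)
blobs("floor",near(P,.583,-.045,.06)&(Z>.005)&(Z<.016),P,20)
o=ctrl.get_obs()["tool_pos"]
blobs("spacer",near(P,o[0],o[1],.05)&(Z>.10)&(Z<.19),P,20)
save(p,"w4.png")
E
```

```text
plan T [ 1.8  1.9 -1.7] R [-0.   -0.    0.04] | now [ 0.5814 -0.0385  0.1483] [-180.    -0.    -6.2] F [ 0.  -0.2 -1.1] open 0.01 gf 30.0 t 13.8 j [ 15.  16. -17.  -0. -57.  68.]
tile [269. 184.] 6169 mean [0.5965 0.0081 0.0408] z 0.0411 rect [592.3  10.2] [88.8 78. ] 82.2
strip+rails [328. 135.] 1016 mean [ 0.6366 -0.0541  0.0341] z 0.0341 rect [638.  -49.3] [57.7 18.7] 83.9
strip+rails [332. 184.] 782 mean [ 0.5886 -0.0528  0.0341] z 0.0341 rect [584.5 -52.7] [ 9.9 83.5] 84.4
floor [316. 160.] 626 mean [ 0.6102 -0.0391  0.0102] z 0.0101 rect [604.3 -26.3] [46.3 47.3] 83.9
floor [343. 183.] 955 mean [ 0.5818 -0.0653  0.0101] z 0.0101 rect [579.4 -65.1] [13.8 88.5] 83.9
spacer [317. 225.] 1966 mean [ 0.598  -0.0396  0.1636] z 0.169 rect [594.9 -40.6] [25.1 27.5] 51.2
spacer [318. 288.] 476 mean [ 0.5623 -0.0358  0.1698] z 0.1697 rect [566.6 -36.3] [10.  26.8] 84.0
```

View pics/w4.png

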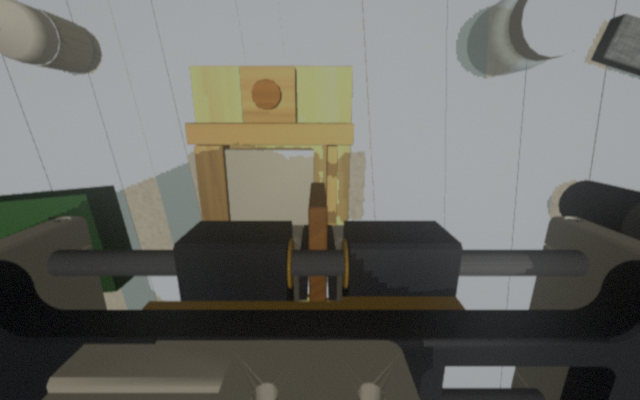

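The wrist view shows the spacer held at (318,250), lined up over the gap strip at (320,185) but about 2 mm too far to the tile side. I'll shift it and descend to just above the tile.

Emit:
{"fn": "arm_command", "kwargs": {"steps": [{"translation":[1,2.2,20],"rotation":[0,0,0],"claw":2},{"translation":[1,2.2,40],"rotation":[0,0,0],"claw":2},{"translation":[1,2.2,55],"rotation":[0,0,0],"claw":2},{"translation":[1,2.2,60],"rotation":[0,0,0],"claw":2},{"translation":[1,2.2,60],"rotation":[0,0,0],"claw":2}]}}

```text
clock: 14.3
tool_pos: [0.5818, -0.0413, 0.0878]
orientation: [180.0, 0.1, -6.2]
force: [-0.6, 0.5, -0.4]
opening: 0.0099
gripper_force: 30.0
```

```bash
cat > lat.py <<'E'
from h import *
plan(.583,-.0405,.05,-6.4)
o=ctrl.get_obs()["tool_pos"]
p,d,P,M,f,c=snap("wrist"); Z=P[...,2];S=p.max(-1).astype(int)-p.min(-1)
t=np.radians(-6.35);e=np.array([-np.sin(t),np.cos(t)]);a=np.array([np.cos(t),np.sin(t)])
Y=(P[...,:2]-[.5876,.0077])@e*1000; X=(P[...,:2]-[.5876,.0077])@a*1000
def ext(n,m): 
    if m.sum()>20: print(n,m.sum(),"Y 2/50/98%",np.round(np.percentile(Y[m],[2,50,98]),1),"X",np.round(np.percentile(X[m],[2,98]),1),"z",np.round(np.median(Z[m]),4))
b=abs(X)<42
ext("strip",b&(Y<-40)&(Y>-75)&(abs(Z-.034)<.003))
ext("tile",b&(Y<-20)&(Y>-50)&(abs(Z-.041)<.003))
ext("floor out",b&(Y<-55)&(Y>-85)&(abs(Z-.010)<.003))
zt=o[2]+.0217
ext("spacer top",b&(abs(Y+48)<14)&(abs(Z-zt)<.003))
ext("spacer front",(abs(Y+48)<8)&(Z>.046)&(Z<zt-.003)&(X>0)&(X<40))
print("tcp lat",(o[:2]-[.5876,.0077])@e*1000)
E
python3 lat.py
```

```text
plan T [ 1.2 -0.9 37.8] R [0.01 0.01 0.04] | now [ 0.5818 -0.0413  0.0878] [ 1.8e+02  1.0e-01 -6.2e+00] F [-0.6  0.5 -0.4] open 0.0099 gf 30.0 t 14.3 j [ 15.  19. -21.   0. -50.  69.]
strip 799 Y 2/50/98% [-64.6 -60.1 -55.2] X [-9.9 41.2] z 0.034
tile 1800 Y 2/50/98% [-41.5 -31.2 -20.4] X [-6.7 41.2] z 0.0411
floor out 1028 Y 2/50/98% [-79.6 -73.1 -66.9] X [-17.   41.1] z 0.0101
spacer top 1481 Y 2/50/98% [-59.5 -48.4 -37.8] X [-27.1  27.4] z 0.1091
spacer front 497 Y 2/50/98% [-55.5 -48.3 -40.6] X [ 9.6 28. ] z 0.0913
tcp lat -49.303197273782025
```

The spacer is centred over the gap (-48.4 against -48.5). Inserting now.

Emit:
{"fn": "arm_command", "kwargs": {"steps": [{"translation":[0,0,6],"rotation":[0,0,0],"claw":2},{"translation":[0,0,12],"rotation":[0,0,0],"claw":2},{"translation":[0,0,18],"rotation":[0,0,0],"claw":2},{"translation":[0,0,22],"rotation":[0,0,0],"claw":2},{"translation":[0,0,22],"rotation":[0,0,0],"claw":2}]}}

```text
clock: 14.85
tool_pos: [0.5816, -0.042, 0.0655]
orientation: [180.0, 0.1, -6.3]
force: [-0.0, -0.1, 0.2]
opening: 0.0098
gripper_force: 30.0
```

Foot is now at about 27 mm, below the strip tops, with no contact force. Continuing.

Emit:
{"fn": "arm_command", "kwargs": {"steps": [{"translation":[0,0,6],"rotation":[0,0,0],"claw":2},{"translation":[0,0,11],"rotation":[0,0,0],"claw":2},{"translation":[0,0,15],"rotation":[0,0,0],"claw":2},{"translation":[0,0,17.5],"rotation":[0,0,0],"claw":2},{"translation":[0,0,17.5],"rotation":[0,0,0],"claw":2}]}}

```text
clock: 15.35
tool_pos: [0.5821, -0.0419, 0.0487]
orientation: [180.0, 0.0, -6.2]
force: [-0.0, -0.7, 0.4]
opening: 0.0097
gripper_force: 30.0
```

```bash
python3 lat.py
```

```text
plan T [ 0.7 -1.5 -1.3] R [0.   0.   0.03] | now [ 0.5821 -0.0419  0.0487] [180.    0.   -6.2] F [-0.  -0.7  0.4] open 0.0097 gf 30.0 t 15.3 j [ 15.  22. -23.   0. -45.  69.]
strip 932 Y 2/50/98% [-64.7 -59.5 -41.9] X [ 5. 41.] z 0.034
tile 1872 Y 2/50/98% [-41.7 -31.4 -20.4] X [ 8.8 41.4] z 0.041
floor out 1021 Y 2/50/98% [-79.5 -73.3 -67.3] X [-0.9 41. ] z 0.0101
spacer top 1472 Y 2/50/98% [-59.9 -49.1 -38.4] X [-26.7  27.6] z 0.0701
spacer front 313 Y 2/50/98% [-55.6 -47.4 -40.3] X [ 9.8 28.3] z 0.0589
tcp lat -49.91358241145169
```

Spacer top is at 70 mm, so the foot is on the 10 mm floor. Releasing it and lifting.

Emit:
{"fn": "arm_command", "kwargs": {"steps": [{"translation":[0,0,0],"rotation":[0,0,0],"claw":40},{"translation":[0,0,0],"rotation":[0,0,0],"claw":40},{"translation":[0,0,0],"rotation":[0,0,0],"claw":40},{"translation":[0,0,0],"rotation":[0,0,0],"claw":40},{"translation":[0,0,0],"rotation":[0,0,0],"claw":40}]}}

```text
clock: 15.9
tool_pos: [0.5821, -0.0419, 0.0488]
orientation: [180.0, 0.0, -6.2]
force: [-0.8, 0.0, 1.2]
opening: 0.0386
gripper_force: 0.0
```

Emit:
{"fn": "arm_command", "kwargs": {"steps": [{"translation":[0,0,-15],"rotation":[0,0,0],"claw":40},{"translation":[0,0,-40],"rotation":[0,0,0],"claw":40},{"translation":[0,0,-70],"rotation":[0,0,0],"claw":40},{"translation":[0,0,-80],"rotation":[0,0,0],"claw":40},{"translation":[0,0,-80],"rotation":[0,0,0],"claw":40}]}}

```text
clock: 16.4
tool_pos: [0.5832, -0.0417, 0.1306]
orientation: [-179.9, -0.2, -6.2]
force: [0.2, -0.2, 0.2]
opening: 0.0397
gripper_force: 0.0
```

```bash
python3 - <<'E'
from h import *
plan(.588,.013,.06,-6.4)
p,d,P,M,f,c=snap("wrist"); Z=P[...,2]
blobs("spacer",near(P,.582,-.0405,.045)&(Z>.062)&(Z<.08),P)
E
```

```text
plan T [ -1.4 -54.8  70.6] R [-0.01 -0.04  0.03] | now [ 0.5832 -0.0417  0.1306] [-179.9   -0.2   -6.2] F [ 0.2 -0.2  0.2] open 0.0397 gf 0.0 t 16.4 j [ 15.  17. -19.   0. -55.  69.]
spacer [318. 209.] 856 mean [ 0.583  -0.0413  0.0699] z 0.07 rect [580.7 -41.1] [10.  59.8] 83.6
```

The spacer stands free at the right place and height. Next is the tile.

Emit:
{"fn": "arm_command", "kwargs": {"steps": [{"translation":[-1,-30,0],"rotation":[0,0,0],"claw":0},{"translation":[-1,-55,5],"rotation":[0,0,0],"claw":0},{"translation":[-1,-55,40],"rotation":[0,0,0],"claw":0},{"translation":[-1,-55,70],"rotation":[0,0,0],"claw":0},{"translation":[-1,-55,80],"rotation":[0,0,0],"claw":0}]}}

```text
clock: 16.95
tool_pos: [0.5839, 0.0124, 0.0443]
orientation: [179.9, 0.4, -6.3]
force: [0.2, 0.2, 1.0]
opening: 0.006
gripper_force: 0.0
```

Emit:
{"fn": "arm_command", "kwargs": {"steps": [{"translation":[0,0,4],"rotation":[0,0,0],"claw":0},{"translation":[0,0,8],"rotation":[0,0,0],"claw":0},{"translation":[0,0,12],"rotation":[0,0,0],"claw":0},{"translation":[0,0,14],"rotation":[0,0,0],"claw":0},{"translation":[0,0,14],"rotation":[0,0,0],"claw":0}]}}

```text
clock: 17.45
tool_pos: [0.5875, 0.0128, 0.0357]
orientation: [-180.0, -0.1, -6.3]
force: [-3.0, -0.4, 6.8]
opening: 0.0001
gripper_force: 2.8
```

Emit:
{"fn": "arm_command", "kwargs": {"steps": [{"translation":[0,0,2],"rotation":[0,0,0],"claw":0},{"translation":[0,0,4],"rotation":[0,0,0],"claw":0},{"translation":[0,0,4],"rotation":[0,0,0],"claw":0},{"translation":[0,0,4],"rotation":[0,0,0],"claw":0}]}}

```text
clock: 17.85
tool_pos: [0.5876, 0.0128, 0.0341]
orientation: [-180.0, -0.1, -6.2]
force: [-9.9, -0.7, 25.2]
opening: 0.0004
gripper_force: 12.5
```

```bash
python3 - <<'E'
from h import *
plan(.588,.013,.034,-6.4)
p,d,P,M,f,c=snap("wrist"); Z=P[...,2];S=p.max(-1).astype(int)-p.min(-1)
blobs("spacer",near(P,.582,-.0405,.045)&(Z>.062)&(Z<.08),P)
t=np.radians(-6.35);X=(P[...,:2]-[.5876,.0077])@[np.cos(t),np.sin(t)];Y=(P[...,:2]-[.5876,.0077])@[-np.sin(t),np.cos(t)]
m=(abs(Y)<.035)&(X>.015)&(X<.04)&(Z<.06);print("tile z",np.median(Z[m]),m.sum())
m=(abs(Y)<.035)&(X>.05)&(X<.062)&(Z<.06);print("rail z",np.median(Z[m]))
m=near(P,.677,-.003,.01)&(Z<.08);print("peg z",np.median(Z[m]))
for i in range(4):
    ctrl.snapshot("top");o=ctrl.get_obs();print(o["clock"],o["force"],o["tool_pos"])
p,d,P,M,f,c=snap("top");save(p,"top9.png")
E
```

```text
plan T [ 0.4 -0.3  0.1] R [-0.   -0.03  0.04] | now [0.5876 0.0128 0.0341] [-1.8e+02 -1.0e-01 -6.2e+00] F [-9.9 -0.7 25.2] open 0.0004 gf 12.5 t 17.9 j [ 20.  23. -24.   0. -43.  63.]
spacer [434. 222.] 508 mean [ 0.6067 -0.0436  0.0688] z 0.0696 rect [604.2 -43.3] [10.5 13.1] 83.0
tile z 0.03400568969072047 4894
rail z 0.034090273915724695
peg z 0.045024475361752525
17.95 [-10.38848578   1.57624919  24.36432943] [0.58755237 0.01275712 0.03408581]
18.0 [-9.65353411 -0.76601722 25.25419377] [0.58755254 0.01277541 0.03410498]
18.05 [-9.54688225 -0.20961436 25.0898761 ] [0.5875665 0.0127946 0.0341   ]
18.1 [-10.88402774   0.37530149  24.93670826] [0.58755385 0.01275282 0.03409481]
```

View pics/top9.png

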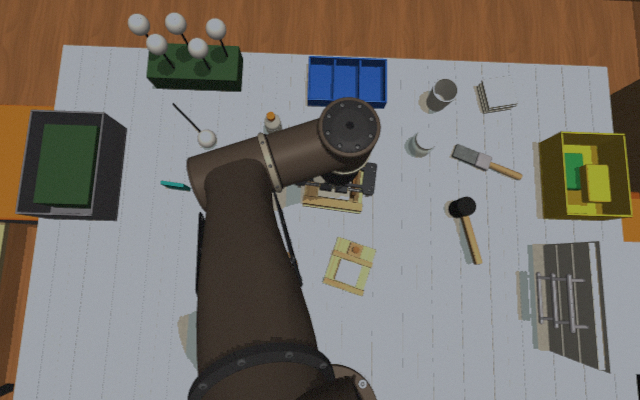

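The tile is flush (34.0 mm against the rail's 34.1 mm) under a steady 25 N. The peg is down at 45 mm, the spacer is standing, and the mallet is on the table at (463,208). Handing in.

```bash
python3 -c "
from plant import ctrl
print(ctrl.close_job())"
```

```text
the job is handed in; nothing more can be done
None
```

I handed the job in at about 18 s: the peg is fully down, the mallet is back on the table, the thin spacer is released upright on the floor of the wide gap, and the tile is held flush. The judge's verdict was not shown.

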